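Tip the sorting bin and scoop out the press's thumb nuts

ROBOT

A 6-joint arm with a two-finger parallel gripper is mounted at the origin on the work surface. World frame = base frame: x ahead of the robot, y to its left, z up, the work surface at z = 0. Lengths are in mm, angles in rad, forces in N, time in s.
With the tool pointing down it reaches from about 300 to 775 mm from the base axis. Payload 14.6 kg.
Tool frame: the origin (TCP) lies on the centre line of the jaws, within the pads' length; the fingertips stand 19 mm ahead of it and the grasp point (between the pads) is the TCP (bot.tip_reach is the distance from the TCP to the fingertips, in mm); z points along the fingers, y is the line along which they close (so a half turn about z gives the same grasp; the last joint's range is limited). The gripper opens to 85 mm and grips with 20 to 120 N. Pads are 22 mm wide; open, the fingers measure 114 mm over their backs; the gripper's body (76 mm by 85 mm) begins 54 mm behind the grasp point. The pads swing forward as they close: fully open they stand 13 mm farther back than shut.
Start: joints at [1.141, 0.3, 1.521, -0, 1.321, -0.067], TCP at [195.188, 514.19, 250.281] pointing down, gripper open.
Joint ranges: [-3.03, 3.03], [-0.79, 2.21], [0.23, 2.52], [-1.04, 4.18], [0, 3.07], [-2.55, 2.55]. Speed limits (rad/s): [2.22, 2.22, 2.57, 3.14, 3.14, 3.14].

INTERFACE

Orientations are given as a unit quaternion [w, x, y, z].
In Python, from rig import bot gives the robot as it stands. Calls block until the motion is done:
- bot.move_to(position, orientation): joint-space move of the TCP to a pose.
- bot.servo_line(position, attitude=None, speed=150, until_force=None): straight line of the TCP; attitude=None keeps the orientation; speed is the mean speed in mm/s. With until_force (N) it stops when the force on the tool has changed by that much, and returns True; else False.
- bot.move_joints(angles): joint-space move.
- bot.move_gripper(opening, grip_force=None): finger opening in mm; grip_force is the grip in N (None keeps the last); returns when the fingers have stopped.
- bot.dwell(seconds).
- bot.ik(position, orientation): joint angles nearest the present ones, or None.
- bot.read_state(): the state.
- bot.read_camera(name): name is "side" or "top" or "wrist"; returns a dict with "image" (384x512x3 uint8, blue, green, red), "depth" (384x512 float32, mm along the optical axis (not along the pixel's ray), 0 where there is no reading), "fovy" (degrees; the focal length in pixels is half the picture's height over the tangent of half this angle, whatever the lens; pixels are square), "cx", "cy" (the principal point, pixels), "k1" (the pictures are not rectified: a ray, as slopes to the right and down, at radius r is drawn at 1 + k1 r^2 times it, then the intrinsics apply), "eye" and "attitude" of the camera in the world; the wrist camera has in their place "mount" (4x4, takes a point from camera to tool coordinates, whose origin is the TCP and whose axes are the flange's). Camera axes: x right, y down, z forward; pixel columns grow to the right and rows downward; lengths in mm; the calibration is good to about 2 mm. A picture is of the moment at which its call begins: read the wrist's pose just before it.
A pose or a line that the arm cannot do raises bot.MotionError and nothing moves.
- bot.finish_job(): hands the job in; it is judged then, once.
The state is a dict: "clock": time; "joint_positions": joint angles; "qvel": joint speeds; "effort": joint torques, N m; "ee_pos": TCP position; "tool_rot": TCP orientation; "ft_force": force on the tool from outside, world axes, zero at the start; "moment": the same for the moment, N m; "grip_width": finger opening in mm; "grip_force": force on a finger pad.
Only numpy, scipy, OpenCV 4.12 (cv2) and the standard library are available. Lean on these libraries where they do the work, as an engineer would, in place of code of your own. Each camera call takes 0.05 s, during which the arm holds its last target. There are 200 camera calls.

TASK

The press's three brass thumb nuts lie scattered in the steel sorting bin. Raise the bin by the bar at its wide end until all three have slid down into the narrow nose, set the bin back flat, then scoop all three up together with the steel scoop and tip them into the open round dish. Finish with the bin and the scoop lying flat on the mat and the dish upright, and leave everything else where it is.

Things in the scene. Friction and masses are not known exactly. Their poses are not given: they have to be found in the camera images.
- bin: Sorting bin, open on top, bare pressed steel, loose, 0.4 to 0.6 kg, flat on the mat. Origin: centre of its underside; z up; +x to its narrow nose, -x to its wide end. Base 180 mm long (x -90 to 90), 120 mm wide from x -90 to -30, tapering to 67 mm at x 50, then a straight nose 67 mm wide. Floor 3 mm thick; walls 2.5 mm thick, 45 mm high, leaning out 3 to 10 mm at the rim (nose end 16). Tips about its lower nose edge (x 90, z 0)
- bin_bar (a point): Middle of the bar handle at the bin's wide end: a round steel bar 8 mm thick, 72 mm free length along the bin's y, on two slanting legs, at bin x -125, 72 mm above the underside (25 mm beyond and 27 mm above the rim). It turns between finger pads as the bin tips
- bin_nose (a point): Inside the bin, the middle of the line where the nose wall meets the floor: bin x 87.5, y 0, on top of the 3 mm floor, which is 62 mm wide here and for 37 mm back. The floor is polished: the nuts start to slide at a tilt of 13 to 20 degrees
- scoop: Polished steel scoop, 0.1 kg, lying flat on the mat. Origin: underside of its pan; +x to its front lip, z up. Pan 57 mm wide, x -35 to 50, floor 1.8 mm thick thinning to 0.7 mm at the lip; back and side walls 16 mm high, the sides sloping away to nothing 40 mm behind the lip. From the back wall a 12 mm wide strip rises, leaning back 24 degrees from upright, to a black rubber grip
- scoop_grip (a point): Middle of the scoop's rubber grip, 12 mm wide between flat sides (along the scoop's y), 14 mm thick, 46 mm long, leaning back 24 degrees from upright; at scoop x -62, y 0, 69 mm above the pan's underside; its upper end reaches z 93 mm
- scoop_lip (a point): Middle of the scoop's front lip, on its underside: scoop x 50, y 0, z 0
- dish: The open round parts dish, steel with a rubber foot, 0.35 kg, loose: 100 mm across at the foot, 116 mm at the rim, 26 mm high, wall 3 mm. Origin: centre of its underside. The scoop and this dish lie on either side of the bin, either way round
- dish_in (a point): Centre of the dish's inner floor, 4 mm above its underside
- nut0: One of three like brass thumb nuts: a knurled disc 18 mm across, 11 mm thick, both rims bevelled 2 mm at 45 degrees, 20 g, lying flat in the bin; slides on the polished bin and scoop on slopes steeper than 13 to 20 degrees. Origin: its centre, z along its axis
- nut1: One of three like brass thumb nuts: a knurled disc 18 mm across, 11 mm thick, both rims bevelled 2 mm at 45 degrees, 20 g, lying flat in the bin; slides on the polished bin and scoop on slopes steeper than 13 to 20 degrees. Origin: its centre, z along its axis
- nut2: One of three like brass thumb nuts: a knurled disc 18 mm across, 11 mm thick, both rims bevelled 2 mm at 45 degrees, 20 g, lying flat in the bin; slides on the polished bin and scoop on slopes steeper than 13 to 20 degrees. Origin: its centre, z along its axis
- press: The grey steel lever press for phone glass, fixed, base 200 x 130 mm, 240 mm high with its lever; origin: centre of its underside. Stands at the right-hand back of the mat. The mat is 3 mm thick, so everything on it stands at z 0.003
- tin: Closed stainless parts tin with a screw-top lid, 76 mm across, 42 mm high; origin: centre of its underside. To be left alone
- cup: Pale silicone suction cup, 52 mm across, 49 mm high with its finger ring; origin: centre of its underside. To be left alone
- camera: Grey phone camera module, 26 x 22 mm, 8 mm high with two lenses; origin: centre of its underside. To be left alone
- spudger: Black spudger, a flat stick 150 x 10 x 4 mm along its x; origin: middle of its underside. To be left alone
- driver: Small screwdriver, about 140 mm long, at the back of the mat; to be left alone
- phone: Phone, 150 x 72 x 8 mm, lying flat at the right front; origin: centre of its underside. To be left alone

How it is judged (in metres and radians):
On the way, in this order (a step that is already met when the one before it is completed fails the run):
1. the bin is tipped by at least 11 degrees and all three nuts lie in its nose (their centres within 50 mm of the inside of the nose wall) (angle between bin's own z axis and vertical above 0.2 rad and x of each of nut0, nut1, nut2 in the frame of bin above 0.037 m), for 0.2 s.
2. all three nuts lie together in the scoop's pan, lifted above the bin's rim (at least 60 mm above the table), with the bin back flat (within 5 degrees) (x of nut0 in the frame of scoop between -0.035 and 0.052 m and y of nut0 in the frame of scoop between -0.031 and 0.031 m and z of nut0 in the frame of scoop between 0 and 0.032 m and x of nut1 in the frame of scoop between -0.035 and 0.052 m and y of nut1 in the frame of scoop between -0.031 and 0.031 m and z of nut1 in the frame of scoop between 0 and 0.032 m and x of nut2 in the frame of scoop between -0.035 and 0.052 m and y of nut2 in the frame of scoop between -0.031 and 0.031 m and z of nut2 in the frame of scoop between 0 and 0.032 m and height (world z) of each of nut0, nut1, nut2 above 0.06 m and angle between bin's own z axis and vertical below 0.09 rad), for 0.2 s.
At the end, for the whole second after the job is handed in: All three nuts lie at rest inside the open dish (centres within 52 mm of its middle and no higher than 32 mm above its underside), the dish and the bin stand flat on the mat (within 3 degrees), and the scoop lies flat on the mat (within 6 degrees), at rest and let go (horizontal distance between each of nut0, nut1, nut2 and dish_in below 0.052 m and z of nut0 in the frame of dish between 0.004 and 0.032 m and linear speed of each of nut0, nut1, nut2, scoop, bin below 0.02 m/s and z of nut1 in the frame of dish between 0.004 and 0.032 m and z of nut2 in the frame of dish between 0.004 and 0.032 m and angle between each of dish, bin's own z axis and vertical below 0.06 rad and height (world z) of each of dish, bin below 0.008 m and angle between scoop's own z axis and vertical below 0.1 rad and height (world z) of scoop below 0.009 m); the robot touches nothing.
It fails at once if the closed tin, suction cup, camera module, spudger, screwdriver or phone is shifted by more than 20 mm (distance of any of tin, cup, camera, spudger, driver, phone from where it was at the start of the episode above 0.02 m).
It also fails if it takes over 72 s, if anything falls off the work surface, if the arm or the gripper's body presses on something with over 40 N, if the wrist force passes 120 N, or if a joint passes its speed limit or range.

## Working session

There is one attempt and no reset: what is moved stays moved. The work goes in short steps, each a Python script; the robot and the scene stay as the last script left them, time stands still between calls to the robot, and variables do not carry over. Pictures are saved under pics/ and viewed, at most 14 in all, crops included, and the job is handed in when it is done.

```bash
ls; mkdir -p pics; cat > h.py <<'E'
import numpy as np, cv2
from scipy.spatial.transform import Rotation as R
from rig import bot
def rot(q): return R.from_quat([q[1],q[2],q[3],q[0]])
def quat(r):
    q=r.as_quat(); return [q[3],q[0],q[1],q[2]]
def cam(name):
    s=bot.read_state(); c=bot.read_camera(name)
    if 'mount' in c:
        M=np.array(c['mount']); T=rot(s['tool_rot']).as_matrix()
        c['Rw']=T@M[:3,:3]; c['ew']=T@M[:3,3]+np.array(s['ee_pos'])
    else:
        c['Rw']=rot(c['attitude']).as_matrix(); c['ew']=np.array(c['eye'])
    c['f']=c['image'].shape[0]/2/np.tan(np.radians(c['fovy'])/2)
    return c
def cloud(c):
    h,w=c['depth'].shape; f=c['f']
    K=np.array([[f,0,c['cx']],[0,f,c['cy']],[0,0,1.]])
    u,v=np.meshgrid(np.arange(w),np.arange(h))
    p=cv2.undistortPoints(np.stack([u,v],-1).reshape(-1,1,2).astype(float),K,np.array([c['k1'],0,0,0.])).reshape(h,w,2)
    d=c['depth'][...,None]
    P=np.concatenate([p*d,d],-1)
    P=P@c['Rw'].T+c['ew']; P[c['depth']==0]=np.nan
    return P
def down(yaw): # tool z down, tool x axis at yaw in world
    return R.from_euler('z',yaw)*R.from_euler('x',np.pi)
E
python3 - <<'E'
from h import *
for n in('top','side'):
    c=cam(n); P=cloud(c); np.save(f'{n}.npy',P); cv2.imwrite(f'pics/{n}.png',c['image']); print(n,c['fovy'],c['ew'],c['Rw'].round(2).tolist())
    cv2.imwrite(f'pics/{n}2.png',cv2.resize(c['image'],(800,600),interpolation=cv2.INTER_CUBIC))
s=bot.read_state();print(rot(s['tool_rot']).as_matrix().round(3),s['clock'])
E
```

```text
pics
top 42.20084923458378 [ 443.52685981  -20.2480063  1499.59058062] [[-0.02, -0.99, 0.11], [-1.0, 0.02, 0.02], [-0.02, -0.11, -0.99]]
side 49.7628564781239 [ 541.9509731  -873.73151186  849.80578576] [[1.0, -0.01, 0.03], [-0.02, -0.66, 0.75], [0.01, -0.75, -0.66]]
[[-0.935  0.355 -0.   ]
 [ 0.355  0.935 -0.001]
 [ 0.    -0.001 -1.   ]] 0.1
```

View pics/top2.png

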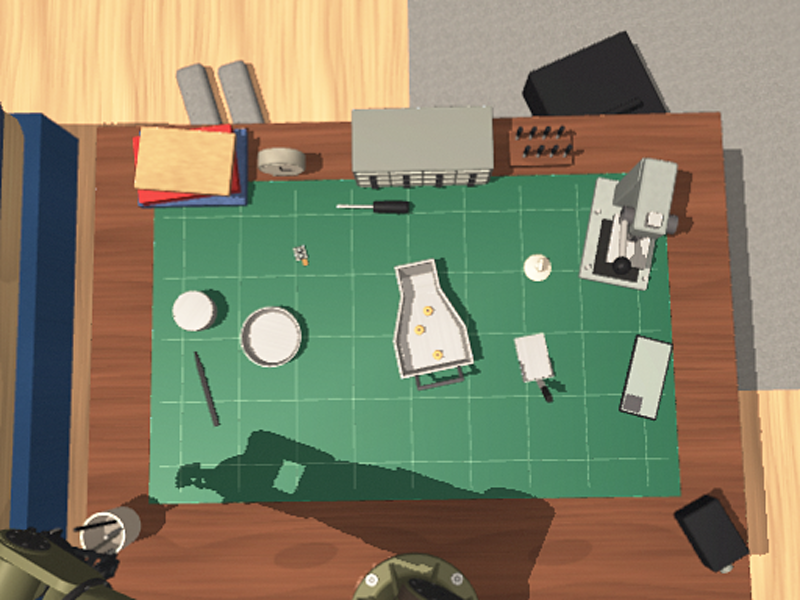

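View pics/side2.png

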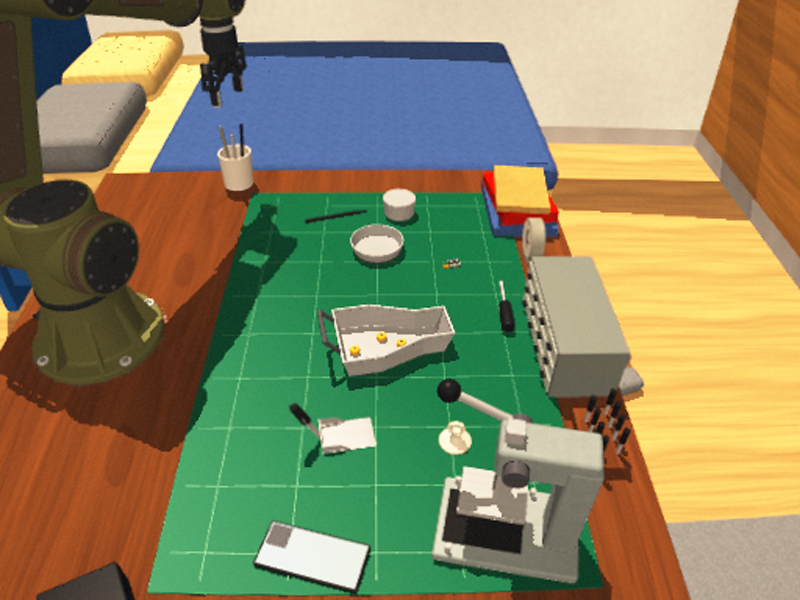

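The top view shows the bin with its nose away from the robot (800-px view: nose rim about (417,263), bar (440,380)), the nuts at (428,311), (420,329) and (438,354), the scoop at (533,358) with its grip at (545,393), and the dish at (272,336).
The side view agrees, and the nuts are lying flat.

```bash
cat > m.py <<'E'
from h import *
from scipy.optimize import least_squares
P=np.load('top.npy'); I=cv2.imread('pics/top.png'); hsv=cv2.cvtColor(I,cv2.COLOR_BGR2HSV)
def px(u,v): return P[int(v/1.5625),int(u/1.5625)]
z=P[...,2]
def box(u0,v0,u1,v1):
    m=np.zeros(z.shape,bool); m[int(v0/1.5625):int(v1/1.5625),int(u0/1.5625):int(u1/1.5625)]=1; return m
b=box(385,250,485,395)
bar=P[b&(z>62)]; print('bar',len(bar),np.nanmean(bar,0).round(1),bar[:,2].max())
rim=P[b&(z>36)&(z<60)&(P[...,0]>np.nanmean(bar[:,0])+18)]; print('rim',len(rim),rim.min(0).round(),rim.max(0).round())
g=box(500,325,560,410)
pan=P[g&(hsv[...,1]<60)&(hsv[...,2]>120)&(z<30)]; grip=P[g&(z>35)]
r=cv2.minAreaRect(pan[:,:2].astype(np.float32)); print('pan',len(pan),r, cv2.boxPoints(r).round(1).tolist(), np.median(pan[:,2]))
print('grip',len(grip),np.nanmean(grip,0).round(1),np.nanmax(grip[:,2]))
d=P[box(235,295,310,375)&(z>20)&(z<40)]; (c,rad)=cv2.minEnclosingCircle(d[:,:2].astype(np.float32)); print('dish',c,rad,len(d))
n=b&(hsv[...,1]>110)&(hsv[...,0]<32)&(hsv[...,0]>12)
k,l,st,_=cv2.connectedComponentsWithStats(n.astype(np.uint8))
for i in range(1,k):
    if st[i,4]>5: print('nut',np.nanmean(P[l==i],0).round(1),st[i,4])
print('mat z',np.nanmedian(P[box(330,430,400,480)][:,2]),'tin',px(193,310),'cup',px(537,266))
poly=np.array([[-100,66],[-100,-66],[-30,-66],[50,-39.5],[106,-39.5],[106,39.5],[50,39.5],[-30,66]],np.float32)
def res(p):
    q=(rim[:,:2]-p[:2])@np.array([[np.cos(p[2]),-np.sin(p[2])],[np.sin(p[2]),np.cos(p[2])]])
    pl=poly.copy(); pl[:,1]*=1; 
    return [cv2.pointPolygonTest(pl.reshape(-1,1,2),(float(a),float(c)),True) for a,c in q]
c0=np.nanmean(rim[:,:2],0)
best=min((least_squares(res,[*c0,a],loss='soft_l1',f_scale=3,diff_step=1e-3) for a in (0,.2,.4)),key=lambda s:s.cost)
print('bin',best.x,best.cost,np.median(np.abs(res(best.x))))
p=best.x; print('bar pred',p[0]-125*np.cos(p[2]),p[1]-125*np.sin(p[2]))
E
python3 m.py
```

```text
bar 107 [438.4 -55.1  75.4] 85.06320323922546
rim 461 [ 457. -119.   36.] [671.  29.  59.]
pan 595 ((476.4631042480469, -236.84817504882812), (103.06657409667969, 60.6612548828125), 10.27645492553711) [[420.29998779296875, -216.1999969482422], [431.20001220703125, -275.8999938964844], [532.5999755859375, -257.5], [521.7999877929688, -197.8000030517578]] 3.8537484697435502
grip 59 [ 417.3 -246.5   74.4] 103.35498732822771
dish (531.061767578125, 263.3689880371094) 57.52946853637695 202
nut [576.8 -35.7  15.7] 25
nut [540.3 -18.6  16. ] 23
nut [491.9 -52.1  17.1] 25
mat z 2.158055923354368 tin [583.60146658 407.85733808  46.16184873] cup [ 655.79178607 -243.37802795   31.40757434]
bin [ 5.58264332e+02 -3.26391671e+01  1.91951577e-01] 1767.030778341326 2.4882962765513934
bar pred 435.5601081855036 -56.48604097716167
```

Bin, scoop and dish all agree with the given sizes: predicted and measured bar differ by 3 mm. I'll take a wrist look above the bin, check IK for the dump pose, then tip.

```bash
cat >> h.py <<'E'
def sc(psi,p,flip=0): return R.from_euler('z',psi)*R.from_euler('y',p)*down(np.pi*flip)
E
python3 - <<'E'
from h import *
y=0.19+np.pi/2
bot.move_to([437,-56,260],quat(down(y)))
bot.move_gripper(40)
c=cam('wrist'); P=cloud(c); np.save('w1.npy',P); cv2.imwrite('pics/w1.png',c['image'])
print(bot.read_state()['joint_positions'],bot.read_state()['clock'])
for flip in (0,1):
  for psi in (0.19,):
    for p in (-.5,-.3,0,.3):
      q=bot.ik([520,-40,110],quat(sc(psi,p,flip))); print('bin',flip,p,q is not None and np.round(q,2))
  for psi in (0.,.45,.9,1.57,2.2):
    for p in (-.4,.7,.9):
      lip=np.array([525,255,50.]); d=R.from_euler('z',psi)*R.from_euler('y',p)
      t=lip+d.apply([-112,0,69]); q=bot.ik(list(t),quat(sc(psi,p,flip))); print('dish',flip,psi,p,t.round(),q is not None and np.round(q,2))
E
```

```text
[-2.10598641e-01  4.44115071e-02  1.79736887e+00 -9.02178591e-06
  1.29981430e+00 -4.00634365e-01] 2.875
bin 0 -0.5 [-0.23  0.25  2.03  0.48  0.44  0.75]
bin 0 -0.3 [-0.2   0.29  1.92  0.18  0.66  1.06]
bin 0 0 [-0.15  0.4   1.74 -0.    1.    1.23]
bin 0 0.3 [-0.11  0.54  1.55 -0.09  1.34  1.31]
dish 0 0.0 -0.4 [395. 255.  70.] False
dish 0 0.0 0.7 [484. 255. 175.] [0.33 0.7  1.23 0.22 1.87 1.89]
dish 0 0.0 0.9 [509. 255. 181.] [0.31 0.85 1.04 0.28 2.11 1.91]
dish 0 0.45 -0.4 [408. 198.  70.] [0.35 0.22 2.18 0.11 0.35 1.38]
dish 0 0.45 0.7 [488. 237. 175.] [ 0.4   0.72  1.2  -0.04  1.92  1.52]
dish 0 0.45 0.9 [511. 248. 181.] [ 0.4   0.88  0.98 -0.05  2.17  1.52]
dish 0 0.9 -0.4 [444. 153.  70.] [0.12 0.28 2.1  0.56 0.54 0.34]
dish 0 0.9 0.7 [499. 223. 175.] [ 0.46  0.7   1.23 -0.29  1.85  1.15]
dish 0 0.9 0.9 [515. 243. 181.] [ 0.5   0.85  1.04 -0.36  2.08  1.13]
dish 0 1.57 -0.4 [525. 125.  70.] [ 0.    0.5   1.75  0.5   0.95 -0.31]
dish 0 1.57 0.7 [525. 214. 175.] [ 0.54  0.61  1.38 -0.58  1.56  0.67]
dish 0 1.57 0.9 [525. 239. 181.] [ 0.62  0.71  1.28 -0.7   1.73  0.72]
dish 0 2.
[... 620 characters left out ...]
4 [408. 198.  70.] [ 0.35  0.22  2.18  0.11  0.35 -1.76]
dish 1 0.45 0.7 [488. 237. 175.] [ 0.4   0.72  1.2  -0.04  1.92 -1.62]
dish 1 0.45 0.9 [511. 248. 181.] [ 0.4   0.88  0.98 -0.05  2.17 -1.63]
dish 1 0.9 -0.4 [444. 153.  70.] False
dish 1 0.9 0.7 [499. 223. 175.] [ 0.46  0.7   1.23 -0.29  1.85 -1.99]
dish 1 0.9 0.9 [515. 243. 181.] [ 0.5   0.85  1.04 -0.36  2.08 -2.01]
dish 1 1.57 -0.4 [525. 125.  70.] False
dish 1 1.57 0.7 [525. 214. 175.] [ 0.54  0.61  1.38 -0.58  1.56 -2.47]
dish 1 1.57 0.9 [525. 239. 181.] [ 0.62  0.71  1.28 -0.7   1.73 -2.42]
dish 1 2.2 -0.4 [602. 150.  70.] [0.06 0.74 1.34 0.35 1.3  2.44]
dish 1 2.2 0.7 [549. 222. 175.] False
dish 1 2.2 0.9 [534. 242. 181.] False
```

View pics/w1.png

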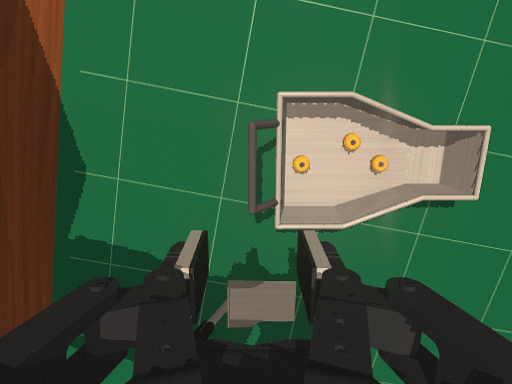

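The wrist view shows the bin clearly: bar from (253,124) to (253,212), nuts at (302,164), (352,143) and (380,164), and the nose floor line around x=440. I'll compute those points, then grasp and tip.

```bash
python3 - <<'E'
from h import *
P=np.load('w1.npy')
I=cv2.imread('pics/w1.png')
def at(u,v): return np.nanmedian(P[v-1:v+2,u-1:u+2].reshape(-1,3),0).round(1)
for n,u,v in [('bar1',253,132),('bar2',253,205),('barm',253,168),('noseL',488,129),('noseR',478,197),('wideL',279,96),('wideR',278,226),('nut',305,157),('floor',330,180),('mat',150,150),('scoopF',290,300)]: print(n,at(u,v))
b=P[100:230,240:262].reshape(-1,3); b=b[(b[:,2]>65)&(b[:,2]<90)]; m=b.mean(0); print('bar',len(b),m,b[:,2].max())
w=np.linalg.svd((b-m)[:,:2])[2][0]; print('bar dir -> bin yaw',np.arctan2(w[1],w[0])%np.pi-np.pi/2)
E
```

```text
bar1 [431.7 -20.2  76.9]
bar2 [444.6 -86.8  77.6]
barm [437.9 -52.2  77.5]
noseL [654.8  23.1  50.1]
noseR [670.8 -45.2  48.5]
wideL [449.9  14.6  49.6]
wideR [ 476.4 -113.6   49.2]
nut [494.  -42.5  13.8]
floor [530.  -64.2   4.6]
mat [323.7 -69.4   1.3]
scoopF [ 519.6 -226.2    3.4]
bar 915 [437.5551333  -51.93185578  75.98803167] 79.1653306012887
bar dir -> bin yaw 0.1906230288391011
```

```bash
cat > tip.py <<'E'
from h import *
BAR=np.array([438,-53.5]); YAW=.19; u=np.array([np.cos(YAW),np.sin(YAW)]); Q=quat(down(YAW+np.pi/2))
def barpos(deg,dz=3):
    t=np.radians(deg); x=-215*np.cos(t)+72*np.sin(t); z=215*np.sin(t)+72*np.cos(t)
    return [*(BAR+u*(x+215)),z+3+dz]
E
python3 - <<'E'
from tip import *
bot.servo_line(barpos(0),Q,speed=150)
bot.move_gripper(0,50)
s=bot.read_state(); print(s['grip_width'],s['grip_force'],s['ft_force'])
for d in range(5,36,5): bot.servo_line(barpos(d),Q,speed=70)
bot.dwell(.5)
s=bot.read_state(); print(s['clock'],s['ft_force'],s['grip_width'])
a=cam('side'); b=cam('wrist')
cv2.imwrite('pics/t.png',np.hstack([cv2.resize(a['image'][150:290,180:320],(400,400)),cv2.resize(b['image'],(400,300)) if 0 else cv2.copyMakeBorder(cv2.resize(b['image'],(400,300)),0,100,0,0,0)]))
E
```

```text
6.141261141548139 48.888378739356995 [-1.70887946  0.22607593  7.11014473]
8.1833 [-0.44011844  0.55304607 -3.4631157 ] 6.244265168147027
```

View pics/t.png

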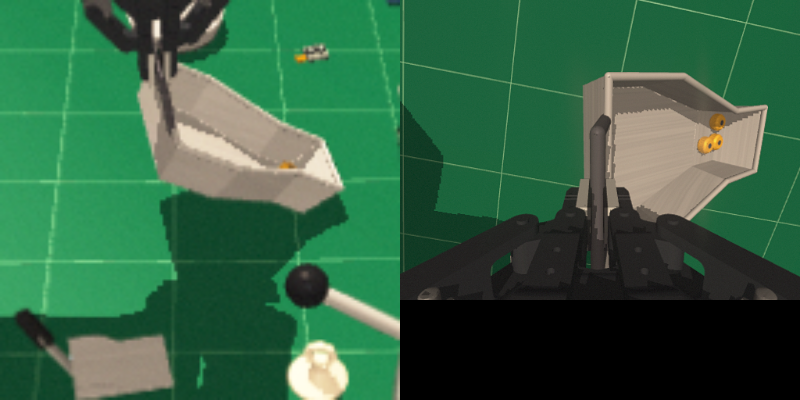

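The bin is tilted about 35° and the nuts are clustered at the nose, around (717,122), (707,146) and (716,142). I'll check numerically whether they've reached the nose wall.

```bash
cat >> tip.py <<'E'
def nuts_bin(deg,tag=None,name='wrist'):
    c=cam(name); P=cloud(c); hsv=cv2.cvtColor(c['image'],cv2.COLOR_BGR2HSV)
    if tag: cv2.imwrite(f'pics/{tag}.png',c['image'])
    piv=np.array([*(BAR+u*215),3.]); B=(R.from_euler('z',YAW)*R.from_euler('y',np.radians(deg))).as_matrix()
    q=(P-piv)@B+[90,0,0]
    m=(hsv[...,1]>130)&(hsv[...,0]<32)&(hsv[...,0]>12)&(hsv[...,2]>60)&(q[...,0]>-95)&(q[...,0]<110)&(abs(q[...,1])<70)&(q[...,2]<35)&(q[...,2]>2)
    k,l,st,ce=cv2.connectedComponentsWithStats(m.astype(np.uint8))
    for i in range(1,k):
        if st[i,4]>8:
            z=q[l==i]; print('nut',np.median(z,0).round(1),z.min(0).round(),z.max(0).round(),st[i,4],ce[i].round())
    return c,q
E
python3 - <<'E'
from tip import *
nuts_bin(35,'t2'); print(bot.read_state()['clock'])
E
```

```text
nut [78.7 17.4 12.8] [74.  6.  4.] [97. 26. 16.] 332 [406. 156.]
nut [66.6 -5.  13.7] [ 56. -18.   3.] [92.  3. 16.] 565 [396. 183.]
8.3333
```

All three are in the nose (bin x 56 to 90). Now I'll set the bin down.

```bash
python3 - <<'E'
from tip import *
for d in range(30,0,-5): bot.servo_line(barpos(d),Q,speed=80)
bot.servo_line(barpos(1),Q,speed=50)
bot.servo_line(barpos(-1),Q,speed=25,until_force=8)
s=bot.read_state(); print(s['ee_pos'],s['ft_force'])
bot.move_gripper(40)
p=barpos(0); bot.servo_line([p[0]+20,p[1],300],Q,speed=250)
c,q=nuts_bin(0,'b1'); print(bot.read_state()['clock'])
P=cloud(c); np.save('b1.npy',P)
E
```

```text
[438.86431154 -53.38535231  80.93481454] [-0.18771629  2.05608355  9.56272443]
nut [80.1 17.  12. ] [73.  8.  3.] [93. 26. 14.] 196 [409. 137.]
nut [72.7 -6.1 12.1] [ 55. -16.   5.] [93.  2. 15.] 357 [400. 156.]
12.9167
```

View pics/b1.png

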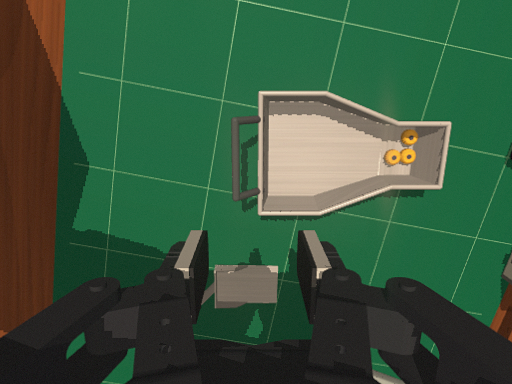

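The bin is flat and the three nuts sit in the nose at (409,137), (393,157) and (408,156). I'll re-measure the bin corners and look at the scoop from above.

```bash
python3 - <<'E'
from h import *
P=np.load('b1.npy')
def at(u,v): return np.nanmedian(P[v-1:v+2,u-1:u+2].reshape(-1,3),0)
wl,wr,nl,nr,b=[at(*k) for k in [(261,95),(261,212),(447,125),(439,186),(236,158)]]
print(wl,wr,nl,nr,b); d=(nl+nr-wl-wr)/2; print('yaw',np.arctan2(d[1],d[0]),np.hypot(*d[:2]),'mid',(nl+nr)/2,(wl+wr)/2)
bot.move_to([405,-249,230],quat(sc(.18,0)))
c=cam('wrist'); np.save('s1.npy',cloud(c)); cv2.imwrite('pics/s1.png',c['image']); print(bot.read_state()['clock'])
E
```

```text
[454.19217419  15.08579663  49.42779671] [ 479.68871272 -112.42902805   48.98665342] [656.89843443  22.72623472  49.45583868] [670.57375921 -43.71328613  49.55049357] [440.66706983 -50.74996231  76.63467456]
yaw 0.19161842251550998 200.4646994855719 mid [663.73609682 -10.4935257   49.50316612] [466.94044346 -48.67161571  49.20722507]
14.0333
```

View pics/s1.png

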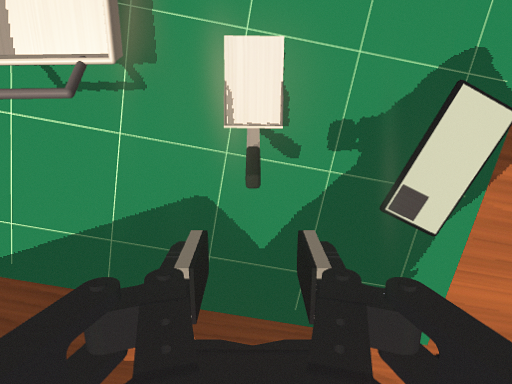

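The scoop lies straight ahead, with lip corners at (226,37) and (284,37), back corners at (225,126) and (282,126), and the grip from (253,147) to (252,187).

```bash
python3 - <<'E'
from h import *
P=np.load('s1.npy')
def at(u,v,r=1): return np.nanmedian(P[v-r:v+r+1,u-r:u+r+1].reshape(-1,3),0)
a,b,c,d=[at(*k) for k in [(228,40),(282,40),(228,115),(280,115)]]
for x in (a,b,c,d): print(x.round(1))
g=P[140:192,242:264].reshape(-1,3); g=g[g[:,2]>45]; print('grip',len(g),g.mean(0),g.min(0),g.max(0))
m=(a+b)/2-(c+d)/2; print('yaw',np.arctan2(m[1],m[0]))
top=g[g[:,2]>g[:,2].max()-6]; print('top',top.mean(0), 'lipmid',at(255,38))
E
```

```text
[ 517.5 -203.6    2.5]
[ 526.6 -254.2    2.5]
[ 448.3 -215.1    2.9]
[ 458.1 -265.9    5.9]
grip 603 [ 416.90060498 -246.2271314    79.74357226] [ 401.31293878 -254.17575929   45.05580205] [ 430.36037748 -238.60703998   94.50438259]
yaw 0.1670085222431923
top [ 409.3294974  -247.56679145   91.39594674] lipmid [ 523.7538222  -228.55863761    2.46735056]
```

```bash
cat > sco.py <<'E'
from h import *
BO=np.array([563.5,-29.6]); BY=.192; LZ=[0.]
def tcp(lip,psi,p): return list(np.array(lip)+(R.from_euler('z',psi)*R.from_euler('y',p)).apply([-112,0,69]))
def binp(x,y,z): # bin coords -> world, z above underside
    c,s=np.cos(BY),np.sin(BY); return np.array([BO[0]+c*x-s*y,BO[1]+s*x+c*y,z+3])
def go(lip,psi,p,speed=150,**k): return bot.servo_line(tcp(lip,psi,p),quat(sc(psi,p)),speed=speed,**k)
E
python3 - <<'E'
from sco import *
Q=quat(sc(.172,0)); g=[414.7,-247.3]
bot.servo_line([*g,130],Q,speed=250); bot.servo_line([*g,72],Q,speed=100)
bot.move_gripper(0,90); s=bot.read_state(); print(s['grip_width'],s['grip_force'],s['ee_pos'])
bot.servo_line([*g,185],Q,speed=200)
go(binp(40,0,75),BY,.07,speed=300)
s=bot.read_state(); print(s['clock'],s['ee_pos'],s['ft_force'])
c=cam('wrist'); np.save('e1.npy',cloud(c)); cv2.imwrite('pics/e1.png',c['image'])
E
```

```text
10.680539297413203 87.6280290260911 [ 414.98497377 -247.49457722   72.71871911]
17.2917 [497.34240199 -43.176283   154.23898845] [ 0.40266497  0.08946845 -0.86416453]
```

View pics/e1.png

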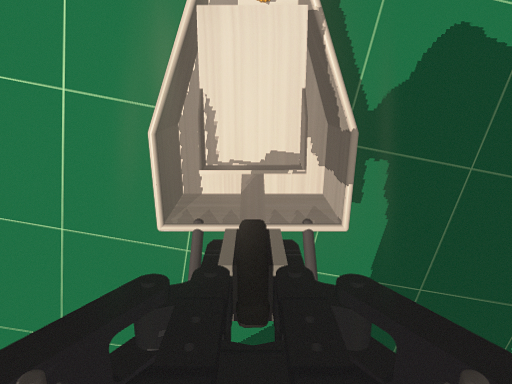

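The scoop is held straight and centred in the bin: lip corners at (198,5) and (307,5), bin mid at px 254, so it is within about 1 mm. The nuts are just ahead at the top edge. I'll lower to the floor and push.

```bash
python3 - <<'E'
from sco import *
go(binp(40,0,14),BY,.07,speed=150); bot.dwell(.2); print(bot.read_state()['ft_force'])
hit=go(binp(40,0,-2),BY,.07,speed=12,until_force=2.5)
s=bot.read_state(); z=s['ee_pos'][2]; t=tcp([0,0,0],BY,.07)[2]; print(hit,'lip z above underside',z-t-3,s['ft_force'])
zl=z-t-3; open('zl','w').write(str(zl))
for x in (60,75):
    h=go(binp(x,0,zl),BY,.07,speed=25,until_force=12); s=bot.read_state(); print(x,h,s['ft_force'],s['ee_pos'],s['clock'])
    if h: break
c=cam('wrist'); np.save('e2.npy',cloud(c)); cv2.imwrite('pics/e2.png',c['image'])
E
```

```text
[-0.11656137  0.34893733 -1.3418061 ]
True lip z above underside 2.9443071319266494 [-0.06571586  0.1259043   3.61172008]
60 False [1.26792136 0.55551773 3.23399212] [517.56870808 -38.52820848  82.60675598] 19.9583
75 False [-0.35563505  0.07283612  3.92755755] [532.29476712 -35.6556048   82.57216754] 20.7083
```

View pics/e2.png

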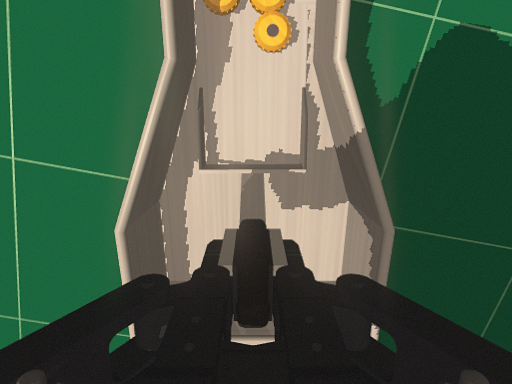

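The scoop is centred in the nose with one nut already on the pan at (272,32) and the other two at its lip (220,3) and (268,0). I'll keep pushing to the nose wall.

```bash
python3 - <<'E'
from sco import *
zl=float(open('zl').read())
for x in (83,90):
    h=go(binp(x,0,zl),BY,.07,speed=20,until_force=10); s=bot.read_state(); print(x,h,s['ft_force'],s['ee_pos'],s['clock'])
    if h: break
c=cam('wrist'); np.save('e3.npy',cloud(c)); cv2.imwrite('pics/e3.png',c['image'])
E
```

```text
83 False [1.33313501 0.46284749 2.55139632] [540.11376651 -34.14289381  82.61492481] 21.3083
90 False [-1.22323031 -0.77625492  4.95045417] [546.78038253 -32.87250575  82.62705377] 21.8083
```

View pics/e3.png

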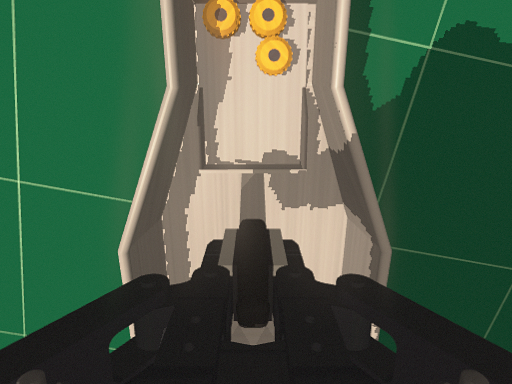

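All three are on the pan, with centres at (221,16), (268,16) and (274,56) and the lip at the nose wall. I'll push a few mm more, then tilt back and lift.

```bash
python3 - <<'E'
from sco import *
zl=float(open('zl').read()); L=96
h=go(binp(L,0,zl),BY,.07,speed=20,until_force=10); s=bot.read_state(); print(h,s['ft_force'],s['ee_pos'])
ach=np.array(s['ee_pos'])-tcp([0,0,0],BY,.07); c0,s0=np.cos(BY),np.sin(BY); x=(ach[:2]-BO)@[c0,s0]; print('lip x',x)
heel=x-85
for p,dz in ((0,0),(-.1,0),(-.2,2),(-.3,6),(-.4,14),(-.47,25)):
    lip=binp(heel+85*np.cos(p),0,zl+dz-85*np.sin(p)); go(lip,BY,p,speed=60)
bot.dwell(.4)
c=cam('wrist'); cv2.imwrite('pics/e4.png',c['image']); s=bot.read_state(); print(s['clock'],s['ft_force'],s['ee_pos'])
E
```

```text
False [-0.54791522 -0.94817315  5.02951724] [552.6984322  -31.72628429  82.64964797]
lip x 95.89082845341562
24.4167 [ 0.03792176  0.98446706 -1.72814019] [519.92620468 -38.0226344   80.15728925]
```

View pics/e4.png

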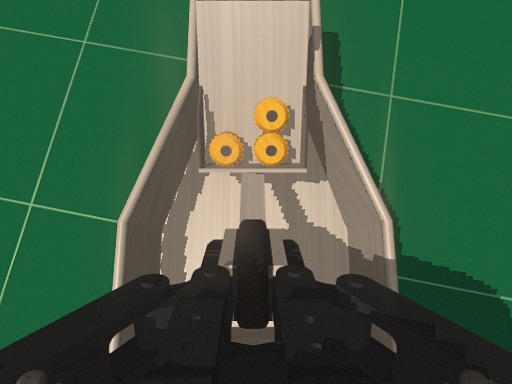

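All three nuts have slid to the back wall of the pan. Lifting and carrying them to the dish.

```bash
python3 - <<'E'
from sco import *
p=-.3
go(binp(60,0,80),BY,-.4,speed=120)
go(binp(50,0,130),BY,p,speed=150); bot.dwell(.4)
s=bot.read_state(); print(s['clock'],s['ee_pos'])
psi=.45; D=np.array([531,263.4]); w=np.array([np.cos(psi),np.sin(psi)])
def lip(off,z): return [*(D+w*off),z]
go(lip(-20,135),psi,p,speed=220)
c=cam('wrist'); cv2.imwrite('pics/d0.png',c['image'])
go(lip(-20,60),psi,-.1,speed=120)
go(lip(-20,48),psi,.1,speed=80)
for p,z in ((.25,42),(.4,38),(.55,36),(.7,36),(.85,38)):
    go(lip(-20,z),psi,p,speed=60)
bot.dwell(.5)
c=cam('wrist'); cv2.imwrite('pics/d1.png',c['image']); s=bot.read_state(); print(s['clock'],s['ft_force'])
c=cam('side'); cv2.imwrite('pics/d2.png',np.hstack([c['image'][100:240,160:320],cam('top')['image'][140:280,100:260]]))
a=cv2.resize(cv2.imread('pics/d1.png'),(400,300)); b=cv2.resize(cv2.imread('pics/d0.png'),(400,300)); d=cv2.resize(cv2.imread('pics/d2.png'),(686,300)); d=cv2.copyMakeBorder(d,0,0,0,114,0)
cv2.imwrite('pics/dd.png',np.vstack([np.hstack([b,a]),d]))
E
```

```text
25.825 [487.43375918 -44.34946986 165.45883665]
30.9833 [-0.08645663 -0.2914318  -0.54976854]
```

View pics/dd.png

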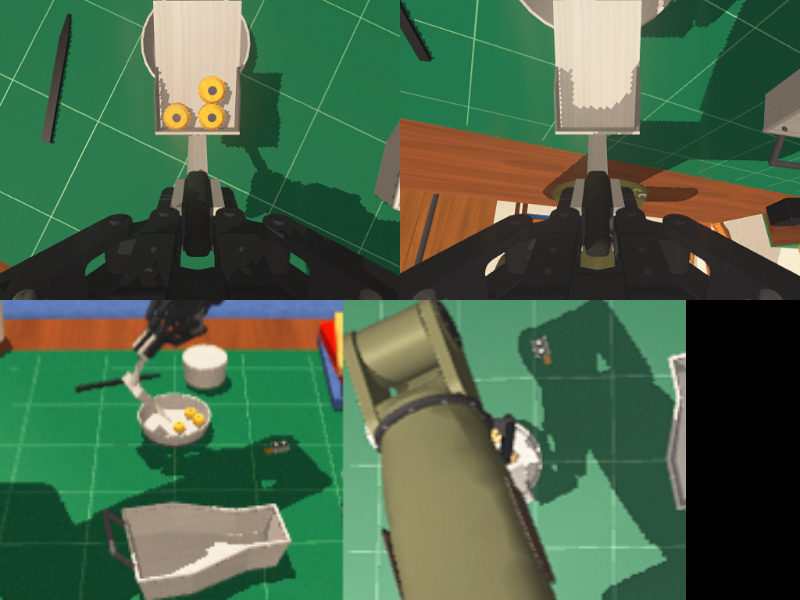

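The pan is empty and all three nuts are in the dish. Now I'll return the scoop to its place.

```bash
python3 - <<'E'
from sco import *
psi=.45; D=np.array([531,263.4]); w=np.array([np.cos(psi),np.sin(psi)])
go([*(D-20*w),100],psi,.6,speed=120)
go([*(D-30*w),140],psi,0,speed=150)
go([525,-100,140],.172,0,speed=250)
go([525,-228.5,60],.172,0,speed=200)
go([525,-228.5,10],.172,0,speed=120)
h=go([525,-228.5,0],.172,0,speed=15,until_force=2.5); s=bot.read_state(); print(h,s['ee_pos'],s['ft_force'])
bot.move_gripper(45); p=s['ee_pos']
bot.servo_line([p[0],p[1],150],speed=100)
bot.move_to([380,-150,330],quat(down(np.pi/2)))
c=cam('top'); cv2.imwrite('pics/f.png',cv2.resize(c['image'][130:300,90:410],(800,425),interpolation=cv2.INTER_CUBIC)); P=cloud(c)
z=P[...,2]; hsv=cv2.cvtColor(c['image'],cv2.COLOR_BGR2HSV)
n=(hsv[...,1]>110)&(hsv[...,0]<32)&(hsv[...,0]>12)&(np.hypot(P[...,0]-531,P[...,1]-263)<70); print('nuts',P[n].mean(0),P[n].min(0),P[n].max(0),n.sum(),bot.read_state()['clock'])
g=(abs(P[...,0]-490)<25)&(abs(P[...,1]+234)<15); print('pan z',z[g].min(),z[g].max())
E
```

```text
True [ 414.63587617 -247.7426483    71.71590157] [-1.27374514 -0.6025248   4.54970475]
nuts [555.03050006 270.02626639  17.46337095] [531.8821962  245.05432825   2.09467129] [578.47738874 299.02869813  25.92679762] 71 38.4667
pan z -3.1670627060714196 12.758740881391986
```

View pics/f.png

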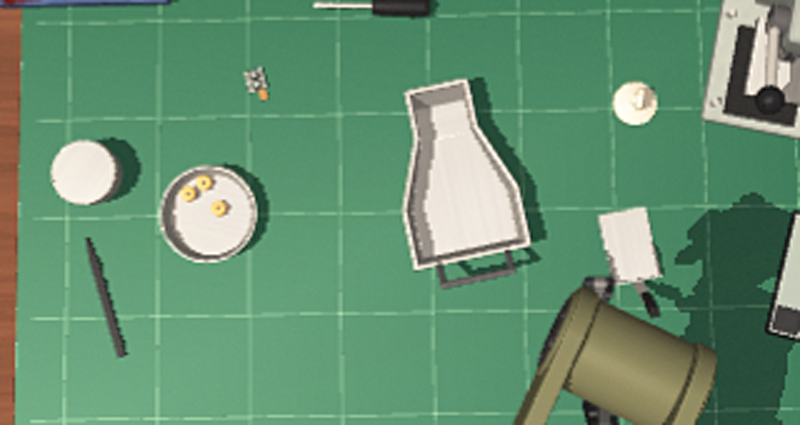

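The nuts are in the dish at about (205,183), (188,194) and (220,208), the bin and scoop lie flat, and nothing else has moved. Handing in.

```bash
python3 -c "
from rig import bot
print(bot.finish_job())"
```

```text
the job is handed in; nothing more can be done
None
```

I handed the job in at about 38.5 s: the last top view shows all three nuts in the dish, the bin and scoop flat on the mat, and nothing else visibly moved; the interface returned no verdict.

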